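Hand over a row of medicines to the bedside rack in order

ROBOT

A 6-joint arm with a two-finger parallel gripper is mounted at the origin on the work surface. World frame = base frame: x ahead of the robot, y to its left, z up, the work surface at z = 0. Lengths are in m, angles in degrees, forces in N, time in s.
With the tool pointing down it reaches from about 0.35 to 0.875 m from the base axis. Payload 4.2 kg.
Tool frame: the origin (TCP) lies between the finger pads; the fingertips stand 17 mm ahead of it and the grasp point (between the pads) lies 2 mm behind it; z points along the fingers, y is the line along which they close (so a half turn about z gives the same grasp; the last joint's range is limited). The gripper opens to 87 mm and grips with 3 to 60 N. Pads are 19 mm wide; open, the fingers measure 117 mm over their backs; the gripper's body (75 mm by 190 mm) begins 51 mm behind the grasp point.
Start: joints at [-52.792, 22.042, 0.453, 0, -68.411, -14.817], TCP at [0.238, -0.578, 0.24] pointing down, gripper open.
Joint ranges: [-179.83, 179.83], [-69.29, 118.12], [-61.27, 80.66], [-181.25, 117.63], [-171.15, -9.14], [-177.46, 177.46]. Speed limits (degrees/s): [159.86, 159.86, 180, 180, 180, 180].

INTERFACE

Orientations are given as a 3x3 rotation matrix whose columns are the frame's x, y, z axes.
In Python, from station import r gives the robot as it stands.
- The arm moves only by the tool servo_tool, never from a script. Its argument "targets" is a list of rows, each a list of 5 numbers: the shift along the world's x, y, z in units of 30 mm (1.0 is 30 mm), then the turn about the world's z in rad, then the finger opening in mm, from 0 to 87. In form: [[x, y, z, turn, gripper], ...]. A call has exactly 5 rows; each row is the pose to reach, as a shift and turn from the pose commanded when the call began; what a row does not reach only later rows make up. A row lasts 1/12 s, in which the tool goes at most 41.7 mm and 7.16 degrees, less where a joint would pass 70% of its speed; a pose out of reach is approached as far as the arm can. A call with a gripper value outside its range is refused whole. The fingers move at their own pace and stop on an object; the grip force is fixed at half the most. Time passes only in rows, so rows that repeat a pose let the fingers close, or fill a call up. It gives the time, the measured TCP pose, the force, the opening and the grip force at its end, in the units of the state.
- r.sense(): the state, without advancing time (a new reading comes with each control period).
- r.capture(name): name is "side" or "top" or "wrist"; returns a dict with "pixels" (480x640x3 uint8, red, green, blue), "fx", "fy", "cx", "cy" (pixels), "world_from_camera" (4x4, takes a point from camera to world coordinates). Camera axes: x right, y down, z forward; pixel columns grow to the right and rows downward; lengths in m; the calibration is good to about 2 mm. The wrist camera is an equidistant fisheye: a pixel r from the principal point sees the ray r / f radians off the axis. A picture is of the moment at which its call begins. There is no depth.
- r.finish_job(): hands the job in; it is judged then, once.
The state is a dict: "time_s": time; "joints": joint angles; "joint_velocities": joint speeds; "effort": joint torques, N m; "tcp_pos": TCP position; "ee_rot": TCP orientation; "wrist_force": force on the tool from outside, world axes, zero at the start; "moment": the same for the moment, N m; "gripper_width": opening from 0.0 (shut) to 1.0 (fully open); "gripper_force": force on a finger pad.
Only numpy, scipy, OpenCV 4.12 (cv2) and the standard library are available. Lean on these libraries where they do the work, as an engineer would, in place of code of your own. Each camera call takes 0.05 s, during which the arm holds its last target. There are 200 camera calls.

TASK

One at a time, move the four medicines straight from the steel delivery rack to the white bedside rack, keeping them in the same order counted from the end where each rack has its handle, because the patient takes them by place. Stand each upright in its own compartment, set down rather than dropped, with none knocked over or put down anywhere else on the way. Do not disturb the hearing aid case, the cup or the battery tray.

Things in the scene. Friction and masses are not known exactly. Their poses are not given: they have to be found in the camera images.
- tablet_jar: Squat white plastic tablet jar with a broad ribbed screw cap, 40 mm across and 48 mm high; straight side 40 mm across up to 32 mm, cap 37 mm across. About 50 g. Origin: centre of its underside; z up its axis; round, so its yaw means nothing. It starts in any one of the four delivery rack compartments, within 5 mm of the middle.
- mixture_bottle: Amber glass medicine bottle with a black screw cap, 76 mm high; straight body 36 mm across up to 45 mm, then a shoulder and a cap 25 mm across. About 100 g. Origin: centre of its underside; z up its axis; round, so its yaw means nothing. It starts in any one of the four delivery rack compartments, within 5 mm of the middle.
- dropper_bottle: Slim white eye-drop bottle with a tapered cap, 68 mm high; straight body 27 mm across up to 40 mm, then narrower. About 25 g. Origin: centre of its underside; z up its axis; round, so its yaw means nothing. It starts in any one of the four delivery rack compartments, within 5 mm of the middle.
- ointment_tin: Low plain aluminium ointment tin, 34 mm high, 36.5 mm across, its slip lid 38 mm across from 21 mm up. About 60 g. Origin: centre of its underside; z up its axis; round, so its yaw means nothing. It starts in any one of the four delivery rack compartments, within 5 mm of the middle.
- delivery_rack: Steel rack with dark liners, holds the medicines at first. 66 (x) x 243 mm (y), fixed. Four compartments 60 (x) x 57 mm (y), centres at x = 0, y = +90, +30, -30, -90 mm; floor 8 mm, walls and dividers 14 mm above origin. Handle: a flat wire loop, 10 mm high, sticking out 38 mm beyond the +y end: compartment 1 is at y = +90 mm. Origin: centre of underside, on the shelf (z = 12 mm); any yaw.
- bedside_rack: White plastic rack, empty at the start. 66 (x) x 243 mm (y), fixed. Four compartments 60 (x) x 57 mm (y), centres at x = 0, y = +90, +30, -30, -90 mm; floor 8 mm, walls and dividers 14 mm above origin. Handle: a flat round tab with a dark hole, 7 mm high, sticking out 45 mm beyond the +y end: compartment 1 is at y = +90 mm. Origin: centre of underside, on the shelf (z = 12 mm); any yaw.
- hearing_case: Bystander: blue plastic hearing aid case, closed, 62 x 90 x 35 mm, origin at the centre of its underside.
- cup: Bystander: white ceramic mug, 76 mm across, 70 mm high, origin at the centre of its underside; it stands on a small dark mat.
- battery_tray: Bystander: small white tray of button cells, 64 x 100 x 18 mm, origin at the centre of its underside.

How it is judged:
By the outcome, as a careful person would: the job done as asked, in the order asked, and still so for the second after the job is handed in, with the robot touching nothing.
It also fails if it takes over 109 s, if anything falls off the work surface, if the arm or the gripper's body presses on something with over 40 N, if the wrist force passes 120 N, or if a joint passes its speed limit or range.

## Working session

There is one attempt and no reset: what is moved stays moved. The work goes in short steps, Python scripts to look and compute and a tool call to move; the robot and the scene stay as the last step left them, time stands still between calls to the robot, and variables do not carry over. Pictures are saved under pics/ and viewed, at most 14 in all, crops included, and the job is handed in when it is done.

Besides the shell and the picture viewer there is one more tool, called by a JSON object that holds its "method" and its "body". servo_tool: Moves the arm, as the interface text tells. Its arguments: {"type":"object","properties":{"targets":{"type":"array","items":{"type":"array","items":{"type":"number"}}}},"required":["targets"]}

```bash
mkdir -p pics; ls
python3 - <<'E'
from station import r
import cv2,pickle
d={}
for n in("top","side"):
    c=r.capture(n); d[n]=c
    cv2.imwrite(f"pics/{n}0.png",c["pixels"][:,:,::-1])
    print(n,c["fx"],c["fy"],c["cx"],c["cy"],c["world_from_camera"].round(3).tolist())
pickle.dump(d,open("cap0.pkl","wb"))
s=r.sense();print(s["time_s"],s["tcp_pos"],s["ee_rot"],s["gripper_width"])
E
```

```text
pics
top 435.105962327499 435.105962327499 317.94976629697874 242.99158749776964 [[0.012, -0.991, 0.131, 0.436], [-1.0, -0.009, 0.02, -0.118], [-0.018, -0.131, -0.991, 1.182], [0.0, 0.0, 0.0, 1.0]]
side 624.1496432117136 624.1496432117136 323.2677920211711 254.25926962134344 [[-0.826, -0.313, 0.468, -0.065], [-0.563, 0.473, -0.678, 0.874], [-0.009, -0.824, -0.567, 0.858], [0.0, 0.0, 0.0, 1.0]]
0.1 [ 0.23790279 -0.57740999  0.23857245] [[-9.24669531e-01 -3.80769657e-01 -8.52782408e-04]
 [-3.80770593e-01  9.24667864e-01  1.75951950e-03]
 [ 1.18568852e-04  1.95168853e-03 -9.99998088e-01]] 0.9979153298275683
```

View pics/top0.png

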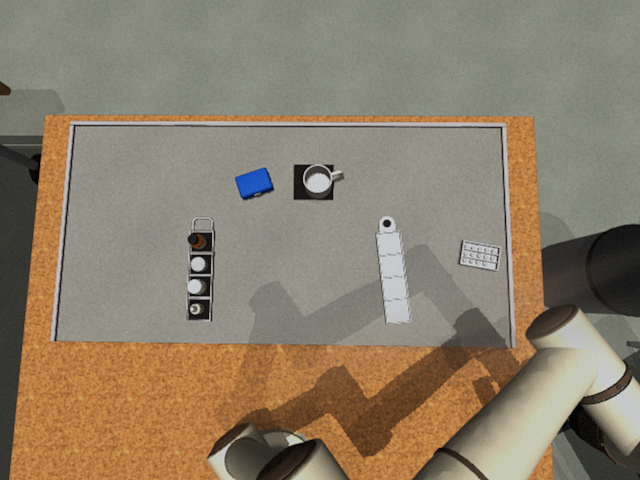

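View pics/side0.png

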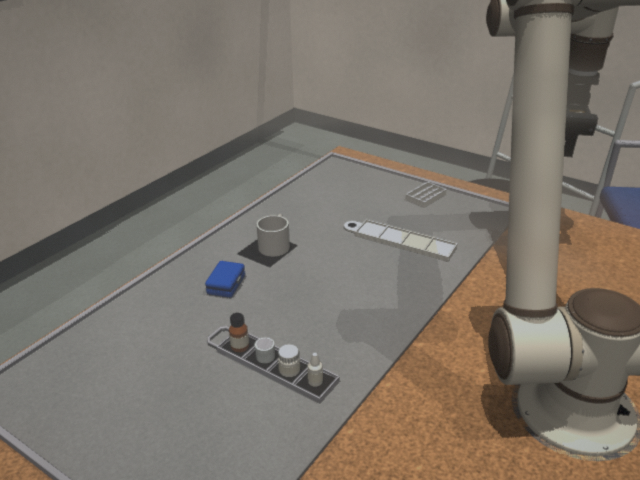

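The top view shows the delivery rack on the left at column 200, with its handle up at row 222. Its compartments 1–4 are at rows 241, 265, 287 and 309, holding mixture, tin or jar, the other of those two, and dropper. The bedside rack is at column about 393, with its tab up at row 223. The side view shows mixture (238,335), tin (265,350), jar (288,362) and dropper (315,372), so the order from the handle is mixture, tin, jar, dropper. I'll enlarge crops to get the corners.

Run:
```python
import cv2,pickle
import numpy as np
p=pickle.load(open("cap0.pkl","rb"))["top"]["pixels"][:,:,::-1]
a=cv2.resize(p[212:332,160:240],None,fx=5,fy=5,interpolation=cv2.INTER_CUBIC)
b=cv2.resize(p[212:332,355:435],None,fx=5,fy=5,interpolation=cv2.INTER_CUBIC)
cv2.imwrite("pics/crop0.png",np.hstack([a,b]))
```

```text
(no output)
```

View pics/crop0.png

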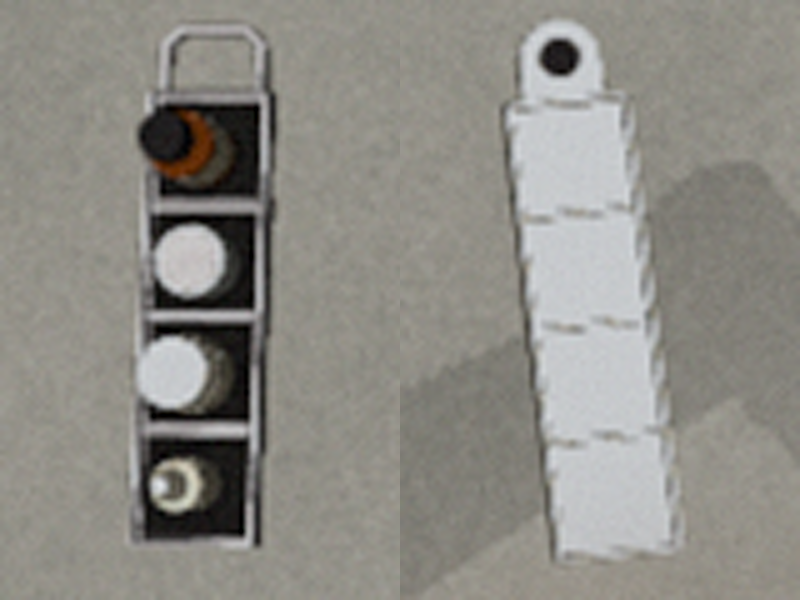

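The crop shows the delivery rack's corners near (147,95), (270,95), (257,543) and (132,543). The caps are at mixture (166,134), tin (191,261), jar (175,372) and dropper tip (162,485). The bedside rack's corners are near (507,98), (625,95), (683,545) and (556,560). I'll fit these.

```bash
cat > h.py <<'E'
import numpy as np,cv2
from scipy.optimize import least_squares
def ray(c,uv):
    return np.array([(uv[0]-c["cx"])/c["fx"],(uv[1]-c["cy"])/c["fy"],1.])
def unproj(c,uv,z):
    T=np.array(c["world_from_camera"]);d=T[:3,:3]@ray(c,uv);return (T[:3,3]+d*(z-T[2,3])/d[2])
def proj(c,P):
    T=np.linalg.inv(np.array(c["world_from_camera"]));q=T[:3,:3]@np.array(P)+T[:3,3]
    return np.array([c["fx"]*q[0]/q[2]+c["cx"],c["fy"]*q[1]/q[2]+c["cy"]])
def rackpt(p,x,y):
    a=p[2];return np.array([p[0]+np.cos(a)*x-np.sin(a)*y,p[1]+np.sin(a)*x+np.cos(a)*y])
def fit(W,L):
    f=lambda p:np.concatenate([rackpt(p,*l)-w for l,w in zip(L,W)])
    return least_squares(f,[0.5,0,-np.pi/2],loss="soft_l1",f_scale=.003)
E
python3 - <<'E'
import pickle
from h import *
d=pickle.load(open("cap0.pkl","rb"));c=d["top"]
def im(u,v,o):return((u+.5)/5-.5+o,(v+.5)/5-.5+212)
L=[(-.033,.1215),(.033,.1215),(.033,-.1215),(-.033,-.1215)]+[(s*.0315,y) for y in(.06,0,-.06) for s in(-1,1)]
D=[(147,95),(270,95),(257,543),(132,543),(150,208),(265,205),(145,318),(261,318),(140,430),(254,430)]
B=[(507,98),(625,95),(683,545),(556,560),(518,217),(638,210),(530,329),(651,322),(542,443),(664,434)]
R={}
for n,P,o in(("del",D,160),("bed",B,275)):
    W=[unproj(c,im(*p,o),.026)[:2] for p in P]
    s=fit(W,L);R[n]=s.x
    print(n,s.x.round(4),np.degrees(s.x[2]),(s.fun.reshape(-1,2)*1000).round(1).tolist())
    for y in(.09,.03,-.03,-.09):print(rackpt(s.x,0,y).round(4))
for n,p,z in(("mix",(166,134),.096),("tin",(191,261),.054),("jar",(175,372),.068),("drop",(162,485),.088)):
    w=unproj(c,im(*p,160),z);print(n,w.round(4),"side px",proj(d["side"],w).round(1))
for n in R:
  for y in(.1215,-.1215):
    for x in(-.033,.033):print(n,x,y,proj(d["side"],[*rackpt(R[n],x,y),.026]).round(1))
E
```

```text
del [ 0.4987  0.2185 -1.5573] -89.2263423715088 [[1.3, -1.1], [1.6, -0.2], [-2.7, 0.0], [-2.8, -0.1], [1.3, 1.4], [-0.1, 0.4], [0.3, 0.9], [0.5, 0.1], [-0.3, 0.4], [-0.2, -1.9]]
[0.5887 0.2197]
[0.5287 0.2189]
[0.4687 0.2181]
[0.4087 0.2173]
bed [ 0.5007 -0.2943 -1.4688] -84.15510302501859 [[-3.1, 1.4], [1.4, -1.1], [-2.8, 1.3], [-1.0, 0.9], [0.0, -0.8], [2.1, 0.3], [-0.2, -1.0], [1.9, 0.2], [-0.1, -1.2], [0.9, 0.1]]
[ 0.5902 -0.2851]
[ 0.5306 -0.2912]
[ 0.4709 -0.2973]
[ 0.4112 -0.3034]
mix [0.5874 0.2209 0.096 ] side px [236.3 315.2]
tin [0.5264 0.2176 0.054 ] side px [264.1 342.9]
jar [0.4682 0.2189 0.068 ] side px [288.  349.7]
drop [0.4113 0.2166 0.088 ] side px [314. 353.]
del -0.033 0.1215 [215.9 345.8]
del 0.033 0.1215 [237.9 326.9]
del -0.033 -0.1215 [319.9 397.3]
del 0.033 -0.1215 [339.9 374.5]
bed -0.033 0.1215 [353.6 230.5]
bed 0.033 0.1215 [365.  218.3]
bed -0.033 -0.1215 [447.2 256.4]
bed 0.033 -0.1215 [456.4 242.5]
```

Run:
```python
import cv2,pickle
import numpy as np
p=pickle.load(open("cap0.pkl","rb"))["side"]["pixels"][:,:,::-1]
a=cv2.resize(p[305:405,200:345],None,fx=4,fy=4,interpolation=cv2.INTER_CUBIC)
b=cv2.resize(p[210:265,335:480],None,fx=4,fy=4,interpolation=cv2.INTER_CUBIC)
cv2.imwrite("pics/crop1.png",np.vstack([a,b[:200]]))
```

```text
(no output)
```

View pics/crop1.png

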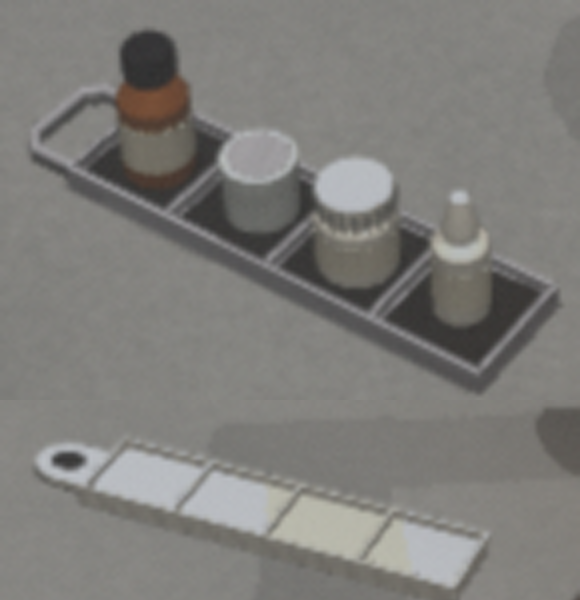

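The side crop agrees with the projections: mixture cap (237,315), tin (265,344), jar (289,351) and dropper tip (315,354) are all within 1–2 px. The bedside corners are 1–3 px off, so I'll pass over that rack and check it with the wrist camera.

{"method": "servo_tool", "body": {"targets": [[0.9,0.9,0,-0.06,87],[1.8,1.8,0,-0.12,87],[2.7,2.7,0,-0.18,87],[3.6,3.6,0,-0.24,87],[4.5,4.5,0,-0.29,87]]}}

```text
time_s: 0.52
tcp_pos: [0.3738, -0.4413, 0.2391]
ee_rot: [[-0.995, -0.097, -0.001], [-0.097, 0.995, 0.001], [0.001, 0.001, -1.0]]
wrist_force: [1.6, -0.9, -0.5]
gripper_width: 1.001
gripper_force: 0.0
```

{"method": "servo_tool", "body": {"targets": [[0.9,0.9,0,0,87],[1.8,1.9,0,0,87],[2.7,2.9,0,0,87],[3.6,3.9,0,0,87],[4.3,4.9,0,0,87]]}}

```text
time_s: 0.93
tcp_pos: [0.5035, -0.294, 0.239]
ee_rot: [[-0.995, -0.101, -0.0], [-0.101, 0.995, 0.0], [0.0, 0.0, -1.0]]
wrist_force: [0.8, -1.5, -0.5]
gripper_width: 1.0
gripper_force: 0.0
```

Run:
```python
from station import r
import cv2,pickle,numpy as np
s=r.sense();print(s["tcp_pos"].round(4) if hasattr(s["tcp_pos"],"round") else s["tcp_pos"],np.round(s["ee_rot"],3).tolist(),np.max(np.abs(s["joint_velocities"])))
c=r.capture("wrist");pickle.dump(c,open("w1.pkl","wb"));print({k:c[k] for k in("fx","fy","cx","cy")},np.round(c["world_from_camera"],3).tolist())
cv2.imwrite("pics/w1.png",c["pixels"][:,:,::-1])
```

```text
[ 0.5035 -0.294   0.239 ] [[-0.995, -0.101, -0.0], [-0.101, 0.995, 0.0], [0.0, 0.0, -1.0]] 42.2020850171784
{'fx': 371.64829954431775, 'fy': 371.64829954431775, 'cx': 319.8040924068256, 'cy': 240.37853777352385} [[-0.101, 0.963, 0.248, 0.436], [0.995, 0.098, 0.025, -0.301], [0.0, 0.249, -0.968, 0.384], [0.0, 0.0, 0.0, 1.0]]
```

View pics/w1.png

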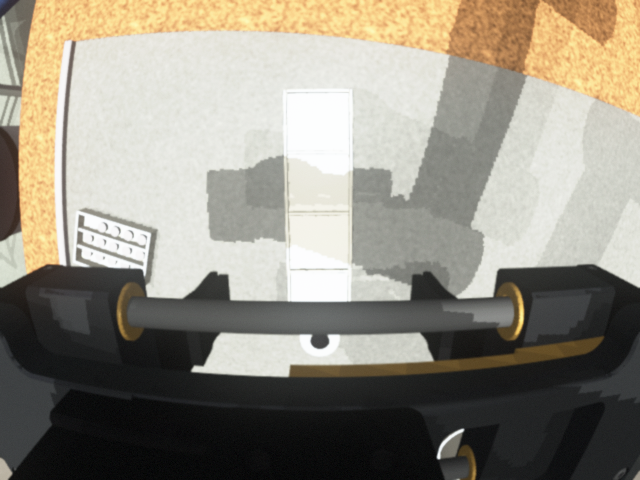

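The wrist view shows the bedside rack's near-end corners at (285,90) and (352,90), dividers at about rows 152, 211 and 269, and the hole at (320,341). I'll compare that with the fitted pose.

```bash
cat >> h.py <<'E'
def unfish(c,uv,z):
    p=np.array([(uv[0]-c["cx"])/c["fx"],(uv[1]-c["cy"])/c["fy"]]);t=np.linalg.norm(p)
    d=np.append(p/t*np.sin(t),np.cos(t));T=np.array(c["world_from_camera"]);d=T[:3,:3]@d
    return T[:3,3]+d*(z-T[2,3])/d[2]
E
python3 - <<'E'
import pickle
from h import *
c=pickle.load(open("w1.pkl","rb"));p=[.5007,-.2943,-1.4688]
M=[((352,90),(-.033,-.1215)),((285,90),(.033,-.1215)),((350,211),(-.0315,0)),((287,211),(.0315,0)),((350,269),(-.0315,.06)),((288,269),(.0315,.06))]
W=[unfish(c,uv,.026)[:2] for uv,_ in M]
for (uv,l),w in zip(M,W):print(uv,w.round(4),rackpt(p,*l).round(4))
s=fit(W,[l for _,l in M]);print(s.x.round(4),(s.fun*1000).round(1))
for y in(.09,.03,-.03,-.09):print(rackpt(s.x,0,y).round(4))
print("hole",unfish(c,(320,341),.019),rackpt(p,0,.1215+.023))
E
```

```text
(352, 90) [ 0.3773 -0.2762] [ 0.3765 -0.2738]
(285, 90) [ 0.3837 -0.3396] [ 0.3832 -0.3395]
(350, 211) [ 0.4947 -0.2653] [ 0.4975 -0.263 ]
(287, 211) [ 0.501  -0.3267] [ 0.5039 -0.3256]
(350, 269) [ 0.5541 -0.258 ] [ 0.5572 -0.2569]
(288, 269) [ 0.5605 -0.3209] [ 0.5636 -0.3195]
[ 0.4988 -0.2957 -1.4673] [-2.8  0.8 -2.4 -1.4  0.8  0.9  1.1 -0.3  1.1 -0.1  1.2  0.1]
[ 0.5883 -0.2864]
[ 0.5286 -0.2926]
[ 0.4689 -0.2988]
[ 0.4093 -0.305 ]
hole [ 0.64481463 -0.27949661  0.019     ] [ 0.64444902 -0.27958707]
```

The wrist measurement agrees to about 2 mm, and the hole agrees to under 1 mm. I'm using bedside centre (0.4995, -0.295), yaw -84.1°. Next I move above the mixture.

{"method": "servo_tool", "body": {"targets": [[0.2,1.1,0,-0.02,87],[0.4,2.3,0,-0.04,87],[0.6,3.5,0,-0.06,87],[0.8,4.7,0,-0.08,87],[1.0,5.9,0,-0.09,87]]}}

```text
time_s: 1.4
tcp_pos: [0.5318, -0.1172, 0.2392]
ee_rot: [[-1.0, -0.01, -0.001], [-0.01, 1.0, 0.0], [0.001, 0.0, -1.0]]
wrist_force: [0.4, -0.4, -0.5]
gripper_width: 0.995
gripper_force: 0.0
```

{"method": "servo_tool", "body": {"targets": [[0.2,1.2,0,0,87],[0.4,2.4,0,0,87],[0.6,3.6,0,0,87],[0.8,4.8,0,0,87],[1.0,6.0,0,0,87]]}}

```text
time_s: 1.82
tcp_pos: [0.5617, 0.0629, 0.2393]
ee_rot: [[-1.0, -0.011, -0.001], [-0.011, 1.0, -0.0], [0.001, -0.0, -1.0]]
wrist_force: [1.0, -0.0, -0.7]
gripper_width: 0.999
gripper_force: 0.0
```

{"method": "servo_tool", "body": {"targets": [[0.2,1.2,0,0,87],[0.4,2.4,0,0,87],[0.6,3.6,0,0,87],[0.8,4.6,0,0,87],[0.85,5.3,0,0,87]]}}

```text
time_s: 2.23
tcp_pos: [0.5878, 0.2229, 0.2386]
ee_rot: [[-1.0, -0.012, -0.001], [-0.012, 1.0, -0.0], [0.001, -0.0, -1.0]]
wrist_force: [0.4, -0.7, -0.2]
gripper_width: 0.998
gripper_force: 0.0
```

Run:
```python
from station import r
import cv2,pickle,numpy as np
r.capture("top")
c=r.capture("wrist");pickle.dump(c,open("w2.pkl","wb"))
s=r.sense();print(np.round(s["tcp_pos"],4),np.round(s["ee_rot"],3).tolist())
cv2.imwrite("pics/w2.png",c["pixels"][:,:,::-1])
```

```text
[0.5875 0.2232 0.2382] [[-1.0, -0.014, -0.001], [-0.014, 1.0, -0.0], [0.001, -0.0, -1.0]]
```

View pics/w2.png

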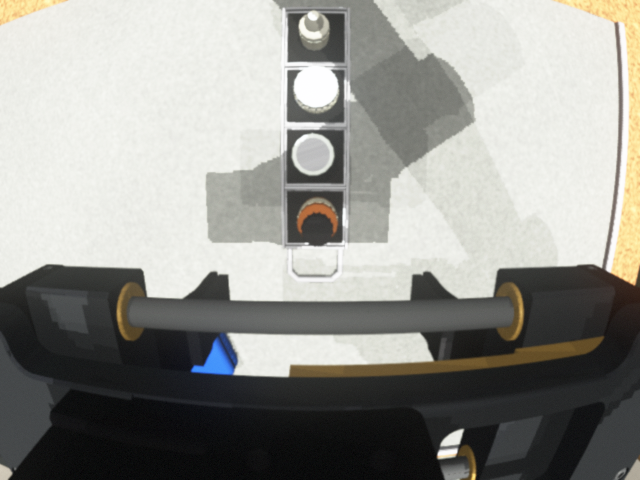

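The wrist view confirms the order. The mixture cap is at about (317,229), the tin lid at (313,154), the jar cap at (316,89) and the dropper tip at (314,16). I'll compute where they are.

Run:
```python
import pickle
from h import *
c=pickle.load(open("w2.pkl","rb"))
for n,uv,z in(("mix",(317,229),.096),("tin",(313,154),.054),("jar",(316,89),.068),("drop",(314,16),.088),("div12",(316,188),.026),("div23",(316,127),.026),("div34",(316,67),.026)):print(n,unfish(c,uv,z).round(4))
```

```text
mix [0.5844 0.223  0.096 ]
tin [0.5263 0.2184 0.054 ]
jar [0.4704 0.2204 0.068 ]
drop [0.4115 0.218  0.088 ]
div12 [0.5597 0.2212 0.026 ]
div23 [0.5008 0.2204 0.026 ]
div34 [0.442  0.2195 0.026 ]
```

{"method": "servo_tool", "body": {"targets": [[-0.05,-0.03,-1.2,0,87],[-0.05,-0.03,-2.4,0,87],[-0.05,-0.03,-3.6,0,87],[-0.05,-0.03,-4.8,0,87],[-0.05,-0.03,-5.7,0,87]]}}

```text
time_s: 2.75
tcp_pos: [0.5844, 0.2174, 0.0654]
ee_rot: [[-1.0, -0.01, -0.004], [-0.01, 1.0, -0.002], [0.004, -0.002, -1.0]]
wrist_force: [0.1, -0.3, -0.1]
gripper_width: 1.001
gripper_force: 0.0
```

{"method": "servo_tool", "body": {"targets": [[0,0,-0.3,0,87],[0,0,-0.5,0,87],[0,0,-0.6,0,87],[0,0,-0.65,0,87],[0,0,-0.65,0,87]]}}

```text
time_s: 3.17
tcp_pos: [0.587, 0.2197, 0.0506]
ee_rot: [[-1.0, -0.011, 0.003], [-0.011, 1.0, 0.002], [-0.003, 0.001, -1.0]]
wrist_force: [0.7, 0.2, 1.1]
gripper_width: 0.999
gripper_force: 0.0
```

{"method": "servo_tool", "body": {"targets": [[0,0.03,-0.06,0,87],[0,0.03,-0.1,0,87],[0,0.03,-0.1,0,60],[0,0.03,-0.1,0,50],[0,0.03,-0.1,0,42]]}}

```text
time_s: 3.58
tcp_pos: [0.5862, 0.2203, 0.0464]
ee_rot: [[-1.0, -0.011, 0.0], [-0.011, 1.0, 0.0], [-0.0, 0.0, -1.0]]
wrist_force: [0.1, 0.4, 0.1]
gripper_width: 0.854
gripper_force: 0.0
```

{"method": "servo_tool", "body": {"targets": [[0,0,0,0,25],[0,0,0,0,25],[0,0,0,0,25],[0,0,0,0,25],[0,0,0,0,25]]}}

```text
time_s: 4.0
tcp_pos: [0.5861, 0.2202, 0.046]
ee_rot: [[-1.0, -0.011, -0.0], [-0.011, 1.0, -0.0], [0.0, -0.0, -1.0]]
wrist_force: [-0.8, -0.8, -0.7]
gripper_width: 0.482
gripper_force: 0.0
```

{"method": "servo_tool", "body": {"targets": [[0,0,0,0,25],[0,0,0,0,25],[0,0,0,0,25],[0,0,0,0,25],[0,0,0,0,25]]}}

```text
time_s: 4.42
tcp_pos: [0.5861, 0.2202, 0.046]
ee_rot: [[-1.0, -0.011, 0.0], [-0.011, 1.0, 0.0], [-0.0, 0.0, -1.0]]
wrist_force: [0.6, 0.2, 0.4]
gripper_width: 0.404
gripper_force: 30.0
```

Gripped at 35 mm, 30 N. Now lift and carry to bedside compartment 1.

{"method": "servo_tool", "body": {"targets": [[0,0,0.3,0,25],[0,0,1.0,0,25],[0,0,2.0,0,25],[0,0,3.0,0,25],[0,0,3.6,0,25]]}}

```text
time_s: 4.83
tcp_pos: [0.5872, 0.2205, 0.1582]
ee_rot: [[-1.0, -0.011, 0.004], [-0.011, 1.0, 0.002], [-0.004, 0.002, -1.0]]
wrist_force: [0.4, 0.6, 0.3]
gripper_width: 0.407
gripper_force: 30.0
```

{"method": "servo_tool", "body": {"targets": [[0,-0.4,0.2,0,25],[0,-1.2,0.4,0.02,25],[0,-2.2,0.4,0.04,25],[0,-3.2,0.4,0.06,25],[0,-4.2,0.4,0.09,25]]}}

```text
time_s: 5.25
tcp_pos: [0.5849, 0.0922, 0.1655]
ee_rot: [[-0.995, -0.102, -0.002], [-0.102, 0.995, -0.0], [0.002, -0.0, -1.0]]
wrist_force: [0.8, -0.2, -1.2]
gripper_width: 0.407
gripper_force: 30.0
```

{"method": "servo_tool", "body": {"targets": [[0,-1.0,0,0,25],[0,-2.0,0,0,25],[0,-3.0,0,0,25],[0,-4.0,0,0,25],[0,-5.0,0,0,25]]}}

```text
time_s: 5.67
tcp_pos: [0.5847, -0.058, 0.1653]
ee_rot: [[-0.995, -0.1, -0.002], [-0.1, 0.995, 0.0], [0.002, 0.0, -1.0]]
wrist_force: [-0.2, -1.1, -1.3]
gripper_width: 0.4
gripper_force: 30.0
```

{"method": "servo_tool", "body": {"targets": [[0,-1.0,0,0,25],[0,-2.0,0,0,25],[0,-3.0,0,0,25],[0,-4.0,0,0,25],[0,-5.0,0,0,25]]}}

```text
time_s: 6.08
tcp_pos: [0.5846, -0.2077, 0.1652]
ee_rot: [[-0.995, -0.1, -0.002], [-0.1, 0.995, 0.001], [0.002, 0.001, -1.0]]
wrist_force: [1.0, -0.1, -0.7]
gripper_width: 0.405
gripper_force: 30.0
```

{"method": "servo_tool", "body": {"targets": [[0.05,-1.0,0,0,25],[0.1,-1.8,0,0,25],[0.1,-2.3,0,0,25],[0.1,-2.6,0,0,25],[0.1,-2.65,0,0,25]]}}

```text
time_s: 6.5
tcp_pos: [0.5882, -0.2866, 0.1653]
ee_rot: [[-0.995, -0.099, -0.001], [-0.099, 0.995, 0.001], [0.001, 0.001, -1.0]]
wrist_force: [0.2, 0.2, -1.4]
gripper_width: 0.404
gripper_force: 30.0
```

{"method": "servo_tool", "body": {"targets": [[0,0,0,0,25],[0,0,0,0,25],[0,0,0,0,25],[0,0,0,0,25],[0,0,0,0,25]]}}

```text
time_s: 6.92
tcp_pos: [0.5893, -0.2844, 0.1663]
ee_rot: [[-0.995, -0.102, 0.0], [-0.102, 0.995, 0.0], [-0.0, 0.0, -1.0]]
wrist_force: [0.3, 0.4, -0.7]
gripper_width: 0.404
gripper_force: 30.0
```

{"method": "servo_tool", "body": {"targets": [[0,-0.04,-0.6,0,25],[0,-0.04,-1.6,0,25],[0,-0.04,-2.6,0,25],[0,-0.04,-3.3,0,25],[0,-0.04,-3.6,0,25]]}}

```text
time_s: 7.33
tcp_pos: [0.587, -0.2854, 0.0544]
ee_rot: [[-0.995, -0.101, -0.006], [-0.101, 0.995, 0.002], [0.006, 0.003, -1.0]]
wrist_force: [-0.0, 0.4, -1.1]
gripper_width: 0.403
gripper_force: 30.0
```

{"method": "servo_tool", "body": {"targets": [[0,0,-0.1,0,25],[0,0,-0.2,0,25],[0,0,-0.3,0,25],[0,0,-0.37,0,25],[0,0,-0.4,0,25]]}}

```text
time_s: 7.75
tcp_pos: [0.5897, -0.2867, 0.047]
ee_rot: [[-0.995, -0.101, 0.002], [-0.101, 0.995, -0.0], [-0.002, -0.001, -1.0]]
wrist_force: [-0.2, -0.5, -0.6]
gripper_width: 0.404
gripper_force: 30.0
```

{"method": "servo_tool", "body": {"targets": [[0,0,0,0,25],[0,0,0,0,25],[0,0,0,0,25],[0,0,0,0,25],[0,0,0,0,25]]}}

```text
time_s: 8.17
tcp_pos: [0.5892, -0.2866, 0.0463]
ee_rot: [[-0.995, -0.101, 0.0], [-0.101, 0.995, -0.0], [-0.0, -0.0, -1.0]]
wrist_force: [-0.2, -0.8, -1.0]
gripper_width: 0.405
gripper_force: 30.0
```

{"method": "servo_tool", "body": {"targets": [[0,0,-0.01,0,25],[0,0,-0.02,0,25],[0,0,-0.02,0,25],[0,0,-0.02,0,25],[0,0,-0.02,0,25]]}}

```text
time_s: 8.58
tcp_pos: [0.5892, -0.2866, 0.0461]
ee_rot: [[-0.995, -0.101, 0.0], [-0.101, 0.995, -0.0], [-0.0, -0.0, -1.0]]
wrist_force: [-1.1, 0.4, 4.5]
gripper_width: 0.405
gripper_force: 30.0
```

{"method": "servo_tool", "body": {"targets": [[0,0,0,0,38],[0,0,0,0,40],[0,0,0,0,50],[0,0,0,0,60],[0,0,0,0,70]]}}

```text
time_s: 9.0
tcp_pos: [0.589, -0.2866, 0.0451]
ee_rot: [[-0.995, -0.101, -0.0], [-0.101, 0.995, 0.0], [0.0, 0.0, -1.0]]
wrist_force: [0.2, 0.1, -0.4]
gripper_width: 0.606
gripper_force: 0.0
```

{"method": "servo_tool", "body": {"targets": [[0,0,0,0,70],[0,0,0,0,70],[0,0,0.3,0,70],[0,0,1.0,0,70],[0,0,2.0,0,70]]}}

```text
time_s: 9.42
tcp_pos: [0.5874, -0.286, 0.1038]
ee_rot: [[-0.995, -0.1, -0.006], [-0.1, 0.995, 0.002], [0.006, 0.002, -1.0]]
wrist_force: [0.0, -0.0, 0.8]
gripper_width: 0.799
gripper_force: 0.0
```

{"method": "servo_tool", "body": {"targets": [[0,0,1.0,0,87],[0,0,2.0,0,87],[0,0,3.0,0,87],[0,0,4.0,0,87],[0,0,4.4,0,87]]}}

```text
time_s: 9.83
tcp_pos: [0.5907, -0.2874, 0.244]
ee_rot: [[-0.995, -0.101, 0.009], [-0.101, 0.995, -0.004], [-0.008, -0.005, -1.0]]
wrist_force: [0.2, 0.3, 1.1]
gripper_width: 0.99
gripper_force: 0.0
```

Mixture set down with a 4.5 N contact at floor height. Now the tin.

{"method": "servo_tool", "body": {"targets": [[-0.1,0.8,0,0,87],[-0.3,2.0,0,-0.03,87],[-0.5,3.2,0,-0.06,87],[-0.7,4.4,0,-0.09,87],[-0.9,5.6,0,-0.09,87]]}}

```text
time_s: 10.25
tcp_pos: [0.5615, -0.1172, 0.2383]
ee_rot: [[-1.0, -0.009, 0.001], [-0.009, 1.0, -0.0], [-0.001, -0.0, -1.0]]
wrist_force: [1.1, 0.9, 0.4]
gripper_width: 1.0
gripper_force: 0.0
```

{"method": "servo_tool", "body": {"targets": [[-0.2,1.2,0,0,87],[-0.4,2.4,0,0,87],[-0.6,3.6,0,0,87],[-0.8,4.8,0,0,87],[-1.0,6.0,0,0,87]]}}

```text
time_s: 10.67
tcp_pos: [0.5315, 0.0631, 0.2385]
ee_rot: [[-1.0, -0.011, 0.001], [-0.011, 1.0, 0.0], [-0.001, 0.0, -1.0]]
wrist_force: [0.6, -0.2, -0.9]
gripper_width: 1.0
gripper_force: 0.0
```

{"method": "servo_tool", "body": {"targets": [[-0.1,1.2,0,0,87],[-0.2,2.4,0,0,87],[-0.2,3.6,0,0,87],[-0.2,4.6,0,0,87],[-0.2,5.2,0,0,87]]}}

```text
time_s: 11.08
tcp_pos: [0.5258, 0.2204, 0.2383]
ee_rot: [[-1.0, -0.013, 0.001], [-0.013, 1.0, 0.001], [-0.001, 0.001, -1.0]]
wrist_force: [0.3, -0.4, -0.1]
gripper_width: 0.998
gripper_force: 0.0
```

{"method": "servo_tool", "body": {"targets": [[0,0,0,0,87],[0,0,-0.6,0,87],[0,0,-1.6,0,87],[0,0,-2.4,0,87],[0,0,-3.0,0,87]]}}

```text
time_s: 11.5
tcp_pos: [0.5252, 0.2163, 0.1461]
ee_rot: [[-1.0, -0.01, -0.002], [-0.01, 1.0, -0.001], [0.002, -0.001, -1.0]]
wrist_force: [0.5, -0.6, -0.0]
gripper_width: 0.999
gripper_force: 0.0
```

{"method": "servo_tool", "body": {"targets": [[0,0,-0.1,0,87],[0,0,-0.1,0,87],[0,0,-0.1,0,87],[0,0,-0.1,0,87],[0,0,-0.1,0,87]]}}

```text
time_s: 11.92
tcp_pos: [0.5269, 0.2178, 0.1461]
ee_rot: [[-1.0, -0.011, 0.003], [-0.011, 1.0, 0.002], [-0.003, 0.002, -1.0]]
wrist_force: [0.3, 0.5, 0.1]
gripper_width: 1.0
gripper_force: 0.0
```

{"method": "servo_tool", "body": {"targets": [[0,0,-0.7,0,87],[0,0,-1.6,0,87],[0,0,-2.4,0,87],[0,0,-2.9,0,87],[0,0,-3.1,0,70]]}}

```text
time_s: 12.33
tcp_pos: [0.5252, 0.2169, 0.0499]
ee_rot: [[-1.0, -0.01, -0.002], [-0.01, 1.0, -0.002], [0.003, -0.002, -1.0]]
wrist_force: [-0.2, -0.1, -1.2]
gripper_width: 0.976
gripper_force: 0.0
```

{"method": "servo_tool", "body": {"targets": [[0,0,-0.1,0,70],[0,0,-0.15,0,60],[0,0,-0.15,0,52],[0,0,-0.15,0,50],[0,0,-0.15,0,46]]}}

```text
time_s: 12.75
tcp_pos: [0.5267, 0.2179, 0.0481]
ee_rot: [[-1.0, -0.011, 0.002], [-0.011, 1.0, 0.001], [-0.002, 0.001, -1.0]]
wrist_force: [-0.3, 0.5, 0.3]
gripper_width: 0.631
gripper_force: 0.0
```

{"method": "servo_tool", "body": {"targets": [[0,0,0,0,42],[0,0,0,0,40],[0,0,0,0,38],[0,0,0,0,34],[0,0,0,0,25]]}}

```text
time_s: 13.17
tcp_pos: [0.5262, 0.2176, 0.0471]
ee_rot: [[-1.0, -0.011, 0.0], [-0.011, 1.0, 0.0], [-0.0, 0.0, -1.0]]
wrist_force: [0.0, 0.0, 0.9]
gripper_width: 0.423
gripper_force: 30.0
```

{"method": "servo_tool", "body": {"targets": [[0,0,0,0,25],[0,0,0,0,25],[0,0,0,0,25],[0,0,0,0,25],[0,0,0,0,25]]}}

```text
time_s: 13.58
tcp_pos: [0.5262, 0.2176, 0.0471]
ee_rot: [[-1.0, -0.011, 0.0], [-0.011, 1.0, 0.0], [-0.0, 0.0, -1.0]]
wrist_force: [-0.3, 0.7, 2.0]
gripper_width: 0.423
gripper_force: 30.0
```

{"method": "servo_tool", "body": {"targets": [[0,0,0.3,0,25],[0,0,1.0,0,25],[0,0,2.0,0,25],[0,0,3.0,0,25],[0,0,3.6,0,25]]}}

```text
time_s: 14.0
tcp_pos: [0.527, 0.2178, 0.1583]
ee_rot: [[-1.0, -0.011, 0.003], [-0.011, 1.0, 0.002], [-0.003, 0.002, -1.0]]
wrist_force: [0.8, -0.3, -0.1]
gripper_width: 0.424
gripper_force: 30.0
```

{"method": "servo_tool", "body": {"targets": [[0,-0.4,0.2,0,25],[0,-1.2,0.4,0.02,25],[0,-2.2,0.4,0.04,25],[0,-3.2,0.4,0.06,25],[0,-4.2,0.4,0.09,25]]}}

```text
time_s: 14.42
tcp_pos: [0.5248, 0.0894, 0.1661]
ee_rot: [[-0.995, -0.102, -0.002], [-0.102, 0.995, -0.001], [0.002, -0.0, -1.0]]
wrist_force: [0.3, -0.3, -0.3]
gripper_width: 0.424
gripper_force: 30.0
```

{"method": "servo_tool", "body": {"targets": [[0,-1.0,0,0,25],[0,-2.0,0,0,25],[0,-3.0,0,0,25],[0,-4.0,0,0,25],[0,-5.0,0,0,25]]}}

```text
time_s: 14.83
tcp_pos: [0.5245, -0.0606, 0.166]
ee_rot: [[-0.995, -0.1, -0.003], [-0.1, 0.995, -0.0], [0.003, 0.0, -1.0]]
wrist_force: [0.8, -0.3, -0.1]
gripper_width: 0.424
gripper_force: 30.0
```

{"method": "servo_tool", "body": {"targets": [[0,-1.0,0,0,25],[0,-2.0,0,0,25],[0,-3.0,0,0,25],[0,-4.0,0,0,25],[0,-5.0,0,0,25]]}}

```text
time_s: 15.25
tcp_pos: [0.5244, -0.2104, 0.1659]
ee_rot: [[-0.995, -0.1, -0.003], [-0.1, 0.995, 0.001], [0.003, 0.001, -1.0]]
wrist_force: [1.2, 0.0, 0.0]
gripper_width: 0.426
gripper_force: 30.0
```

{"method": "servo_tool", "body": {"targets": [[0.05,-1.0,0,0,25],[0.1,-1.9,0,0,25],[0.1,-2.4,0,0,25],[0.1,-2.7,0,0,25],[0.1,-2.8,0,0,25]]}}

```text
time_s: 15.67
tcp_pos: [0.5278, -0.2939, 0.1657]
ee_rot: [[-0.995, -0.098, -0.002], [-0.098, 0.995, 0.001], [0.002, 0.001, -1.0]]
wrist_force: [0.6, -0.9, -0.9]
gripper_width: 0.424
gripper_force: 30.0
```

{"method": "servo_tool", "body": {"targets": [[0,0,0,0,25],[0,0,0,0,25],[0,0,0,0,25],[0,0,0,0,25],[0,0,0,0,25]]}}

```text
time_s: 16.08
tcp_pos: [0.5293, -0.2917, 0.1671]
ee_rot: [[-0.995, -0.102, 0.0], [-0.102, 0.995, 0.0], [-0.0, 0.0, -1.0]]
wrist_force: [-0.6, -0.3, -1.3]
gripper_width: 0.42
gripper_force: 30.0
```

{"method": "servo_tool", "body": {"targets": [[0,0,-0.6,0,25],[0,0,-1.6,0,25],[0,0,-2.6,0,25],[0,0,-3.3,0,25],[0,0,-3.6,0,25]]}}

```text
time_s: 16.5
tcp_pos: [0.5272, -0.2914, 0.0557]
ee_rot: [[-0.995, -0.101, -0.006], [-0.101, 0.995, 0.002], [0.005, 0.003, -1.0]]
wrist_force: [-0.2, 0.7, -0.4]
gripper_width: 0.424
gripper_force: 30.0
```

{"method": "servo_tool", "body": {"targets": [[0,0,-0.1,0,25],[0,0,-0.2,0,25],[0,0,-0.3,0,25],[0,0,-0.37,0,25],[0,0,-0.4,0,25]]}}

```text
time_s: 16.92
tcp_pos: [0.5297, -0.2927, 0.0478]
ee_rot: [[-0.995, -0.101, 0.002], [-0.101, 0.995, -0.0], [-0.002, -0.001, -1.0]]
wrist_force: [0.2, 1.1, -0.8]
gripper_width: 0.422
gripper_force: 30.0
```

{"method": "servo_tool", "body": {"targets": [[0,0,0,0,25],[0,0,-0.01,0,25],[0,0,-0.02,0,25],[0,0,-0.02,0,25],[0,0,-0.02,0,25]]}}

```text
time_s: 17.33
tcp_pos: [0.5295, -0.2927, 0.0471]
ee_rot: [[-0.995, -0.101, 0.001], [-0.101, 0.995, -0.0], [-0.001, -0.001, -1.0]]
wrist_force: [-0.7, 0.8, 3.8]
gripper_width: 0.422
gripper_force: 30.0
```

{"method": "servo_tool", "body": {"targets": [[0,0,0,0,40],[0,0,0,0,44],[0,0,0,0,50],[0,0,0,0,60],[0,0,0,0,70]]}}

```text
time_s: 17.75
tcp_pos: [0.529, -0.2925, 0.046]
ee_rot: [[-0.995, -0.101, -0.0], [-0.101, 0.995, 0.0], [0.0, 0.0, -1.0]]
wrist_force: [-0.5, 0.1, -0.1]
gripper_width: 0.641
gripper_force: 0.0
```

{"method": "servo_tool", "body": {"targets": [[0,0,0,0,70],[0,0,0,0,70],[0,0,0.3,0,70],[0,0,1.0,0,70],[0,0,2.0,0,70]]}}

```text
time_s: 18.17
tcp_pos: [0.5274, -0.292, 0.105]
ee_rot: [[-0.995, -0.1, -0.006], [-0.1, 0.995, 0.002], [0.006, 0.002, -1.0]]
wrist_force: [1.0, -0.8, 0.1]
gripper_width: 0.801
gripper_force: 0.0
```

{"method": "servo_tool", "body": {"targets": [[0,0,1.0,0,87],[0,0,2.0,0,87],[0,0,3.0,0,87],[0,0,4.0,0,87],[0,0,4.4,0,87]]}}

```text
time_s: 18.58
tcp_pos: [0.5306, -0.2935, 0.2445]
ee_rot: [[-0.995, -0.101, 0.008], [-0.101, 0.995, -0.004], [-0.008, -0.005, -1.0]]
wrist_force: [0.5, 0.3, 0.6]
gripper_width: 0.987
gripper_force: 0.0
```

{"method": "servo_tool", "body": {"targets": [[-0.1,0.8,0,0,87],[-0.3,2.0,0,-0.03,87],[-0.5,3.2,0,-0.06,87],[-0.7,4.4,0,-0.09,87],[-0.9,5.6,0,-0.09,87]]}}

```text
time_s: 19.0
tcp_pos: [0.5014, -0.1232, 0.2392]
ee_rot: [[-1.0, -0.009, 0.001], [-0.009, 1.0, 0.0], [-0.001, 0.0, -1.0]]
wrist_force: [1.1, 1.7, 0.9]
gripper_width: 0.998
gripper_force: 0.0
```

{"method": "servo_tool", "body": {"targets": [[-0.2,1.2,0,0,87],[-0.4,2.4,0,0,87],[-0.6,3.6,0,0,87],[-0.8,4.8,0,0,87],[-1.0,6.0,0,0,87]]}}

```text
time_s: 19.42
tcp_pos: [0.4714, 0.057, 0.2394]
ee_rot: [[-1.0, -0.011, 0.001], [-0.011, 1.0, 0.001], [-0.001, 0.001, -1.0]]
wrist_force: [0.6, 0.7, 0.4]
gripper_width: 0.999
gripper_force: 0.0
```

{"method": "servo_tool", "body": {"targets": [[-0.1,1.2,0,0,87],[-0.1,2.4,0,0,87],[-0.1,3.6,0,0,87],[-0.1,4.8,0,0,87],[-0.1,5.45,0,0,87]]}}

```text
time_s: 19.83
tcp_pos: [0.469, 0.2222, 0.2393]
ee_rot: [[-1.0, -0.013, 0.002], [-0.013, 1.0, 0.001], [-0.002, 0.001, -1.0]]
wrist_force: [0.8, -0.3, -0.4]
gripper_width: 0.999
gripper_force: 0.0
```

{"method": "servo_tool", "body": {"targets": [[0,0,0,0,87],[0,0,-0.6,0,87],[0,0,-1.6,0,87],[0,0,-2.4,0,87],[0,0,-3.0,0,87]]}}

```text
time_s: 20.25
tcp_pos: [0.4682, 0.2177, 0.147]
ee_rot: [[-1.0, -0.01, -0.002], [-0.01, 1.0, -0.001], [0.002, -0.001, -1.0]]
wrist_force: [0.8, 0.5, -0.1]
gripper_width: 0.999
gripper_force: 0.0
```

{"method": "servo_tool", "body": {"targets": [[0,0,-0.1,0,87],[0,0,-0.1,0,87],[0,0,-0.1,0,87],[0,0,-0.1,0,87],[0,0,-0.1,0,87]]}}

```text
time_s: 20.67
tcp_pos: [0.4698, 0.2194, 0.1469]
ee_rot: [[-1.0, -0.011, 0.002], [-0.011, 1.0, 0.002], [-0.002, 0.002, -1.0]]
wrist_force: [-1.0, 0.9, 0.9]
gripper_width: 0.999
gripper_force: 0.0
```

{"method": "servo_tool", "body": {"targets": [[0,0,-0.7,0,87],[0,0,-1.6,0,87],[0,0,-2.4,0,87],[0,0,-2.9,0,87],[0,0,-3.1,0,70]]}}

```text
time_s: 21.08
tcp_pos: [0.4684, 0.2183, 0.0509]
ee_rot: [[-1.0, -0.01, -0.002], [-0.01, 1.0, -0.002], [0.002, -0.002, -1.0]]
wrist_force: [0.6, -0.2, 0.0]
gripper_width: 0.972
gripper_force: 0.0
```

{"method": "servo_tool", "body": {"targets": [[0,0,-0.1,0,70],[0,0,-0.18,0,60],[0,0,-0.18,0,56],[0,0,-0.18,0,52],[0,0,-0.18,0,48]]}}

```text
time_s: 21.5
tcp_pos: [0.4696, 0.2194, 0.0479]
ee_rot: [[-1.0, -0.011, 0.002], [-0.011, 1.0, 0.001], [-0.002, 0.001, -1.0]]
wrist_force: [1.1, -0.4, 0.9]
gripper_width: 0.635
gripper_force: 0.0
```

{"method": "servo_tool", "body": {"targets": [[0,0,0,0,44],[0,0,0,0,42],[0,0,0,0,40],[0,0,0,0,36],[0,0,0,0,25]]}}

```text
time_s: 21.92
tcp_pos: [0.4693, 0.2192, 0.0472]
ee_rot: [[-1.0, -0.011, 0.001], [-0.011, 1.0, 0.0], [-0.001, 0.0, -1.0]]
wrist_force: [-0.8, 1.2, 2.8]
gripper_width: 0.453
gripper_force: 30.0
```

{"method": "servo_tool", "body": {"targets": [[0,0,0,0,25],[0,0,0,0,25],[0,0,0,0,25],[0,0,0,0,25],[0,0,0,0,25]]}}

```text
time_s: 22.33
tcp_pos: [0.4693, 0.2192, 0.0472]
ee_rot: [[-1.0, -0.011, 0.0], [-0.011, 1.0, 0.0], [-0.0, 0.0, -1.0]]
wrist_force: [-1.6, 0.2, 3.9]
gripper_width: 0.45
gripper_force: 30.0
```

{"method": "servo_tool", "body": {"targets": [[0,0,0.3,0,25],[0,0,1.0,0,25],[0,0,2.0,0,25],[0,0,3.0,0,25],[0,0,3.6,0,25]]}}

```text
time_s: 22.75
tcp_pos: [0.4698, 0.2192, 0.158]
ee_rot: [[-1.0, -0.011, 0.003], [-0.011, 1.0, 0.002], [-0.003, 0.002, -1.0]]
wrist_force: [0.4, 1.3, -0.1]
gripper_width: 0.451
gripper_force: 30.0
```

{"method": "servo_tool", "body": {"targets": [[0,-0.4,0.2,0,25],[0,-1.2,0.4,0.02,25],[0,-2.2,0.4,0.04,25],[0,-3.2,0.4,0.06,25],[0,-4.2,0.4,0.09,25]]}}

```text
time_s: 23.17
tcp_pos: [0.4677, 0.0908, 0.1662]
ee_rot: [[-0.995, -0.102, -0.002], [-0.102, 0.995, -0.001], [0.002, -0.001, -1.0]]
wrist_force: [1.2, -0.5, -1.3]
gripper_width: 0.451
gripper_force: 30.0
```

{"method": "servo_tool", "body": {"targets": [[0,-1.0,0,0,25],[0,-2.0,0,0,25],[0,-3.0,0,0,25],[0,-4.0,0,0,25],[0,-5.0,0,0,25]]}}

```text
time_s: 23.58
tcp_pos: [0.4674, -0.0591, 0.1661]
ee_rot: [[-0.995, -0.1, -0.003], [-0.1, 0.995, -0.0], [0.003, 0.0, -1.0]]
wrist_force: [0.6, -0.2, -0.0]
gripper_width: 0.453
gripper_force: 30.0
```

{"method": "servo_tool", "body": {"targets": [[0,-1.0,0,0,25],[0,-2.0,0,0,25],[0,-3.0,0,0,25],[0,-4.0,0,0,25],[0,-5.0,0,0,25]]}}

```text
time_s: 24.0
tcp_pos: [0.4673, -0.2088, 0.166]
ee_rot: [[-0.995, -0.1, -0.003], [-0.1, 0.995, 0.001], [0.003, 0.001, -1.0]]
wrist_force: [0.6, 0.4, -0.3]
gripper_width: 0.448
gripper_force: 30.0
```

{"method": "servo_tool", "body": {"targets": [[0,-1.0,0,0,25],[0,-1.9,0,0,25],[0,-2.6,0,0,25],[0,-2.95,0,0,25],[0,-3.05,0,0,25]]}}

```text
time_s: 24.42
tcp_pos: [0.4677, -0.3, 0.1658]
ee_rot: [[-0.995, -0.098, -0.002], [-0.098, 0.995, 0.001], [0.002, 0.001, -1.0]]
wrist_force: [0.2, 1.1, -1.0]
gripper_width: 0.45
gripper_force: 30.0
```

{"method": "servo_tool", "body": {"targets": [[0,0,0,0,25],[0,0,0,0,25],[0,0,0,0,25],[0,0,0,0,25],[0,0,0,0,25]]}}

```text
time_s: 24.83
tcp_pos: [0.4692, -0.2977, 0.1671]
ee_rot: [[-0.995, -0.102, 0.0], [-0.102, 0.995, 0.0], [-0.0, 0.0, -1.0]]
wrist_force: [-0.2, -0.3, -0.6]
gripper_width: 0.452
gripper_force: 30.0
```

{"method": "servo_tool", "body": {"targets": [[0,0,-0.6,0,25],[0,0,-1.6,0,25],[0,0,-2.6,0,25],[0,0,-3.3,0,25],[0,0,-3.6,0,25]]}}

```text
time_s: 25.25
tcp_pos: [0.4673, -0.2973, 0.056]
ee_rot: [[-0.995, -0.101, -0.005], [-0.101, 0.995, 0.002], [0.005, 0.003, -1.0]]
wrist_force: [-0.4, 1.0, -0.0]
gripper_width: 0.457
gripper_force: 30.0
```

{"method": "servo_tool", "body": {"targets": [[0,0,-0.1,0,25],[0,0,-0.2,0,25],[0,0,-0.3,0,25],[0,0,-0.37,0,25],[0,0,-0.39,0,25]]}}

```text
time_s: 25.67
tcp_pos: [0.4696, -0.2987, 0.048]
ee_rot: [[-0.995, -0.101, 0.002], [-0.101, 0.995, -0.0], [-0.002, -0.001, -1.0]]
wrist_force: [0.7, 0.4, -0.7]
gripper_width: 0.454
gripper_force: 30.0
```

{"method": "servo_tool", "body": {"targets": [[0,0,0,0,25],[0,0,-0.01,0,25],[0,0,-0.02,0,25],[0,0,-0.02,0,25],[0,0,-0.02,0,25]]}}

```text
time_s: 26.08
tcp_pos: [0.4694, -0.2987, 0.0472]
ee_rot: [[-0.995, -0.101, 0.001], [-0.101, 0.995, -0.0], [-0.001, -0.0, -1.0]]
wrist_force: [-0.3, 0.6, 3.0]
gripper_width: 0.452
gripper_force: 30.0
```

{"method": "servo_tool", "body": {"targets": [[0,0,0,0,42],[0,0,0,0,46],[0,0,0,0,52],[0,0,0,0,60],[0,0,0,0,70]]}}

```text
time_s: 26.5
tcp_pos: [0.469, -0.2985, 0.0465]
ee_rot: [[-0.995, -0.101, -0.0], [-0.101, 0.995, 0.0], [0.0, 0.0, -1.0]]
wrist_force: [0.4, 0.1, 0.1]
gripper_width: 0.668
gripper_force: 0.0
```

{"method": "servo_tool", "body": {"targets": [[0,0,0,0,70],[0,0,0,0,70],[0,0,0.3,0,70],[0,0,1.0,0,70],[0,0,2.0,0,70]]}}

```text
time_s: 26.92
tcp_pos: [0.4674, -0.2979, 0.1056]
ee_rot: [[-0.995, -0.1, -0.006], [-0.1, 0.995, 0.002], [0.005, 0.003, -1.0]]
wrist_force: [0.7, 0.4, -0.1]
gripper_width: 0.801
gripper_force: 0.0
```

{"method": "servo_tool", "body": {"targets": [[0,0,1.0,0,87],[0,0,2.0,0,87],[0,0,3.0,0,87],[0,0,4.0,0,87],[0,0,4.4,0,87]]}}

```text
time_s: 27.33
tcp_pos: [0.4706, -0.2995, 0.2445]
ee_rot: [[-0.995, -0.101, 0.008], [-0.101, 0.995, -0.004], [-0.007, -0.005, -1.0]]
wrist_force: [0.7, 0.0, 0.4]
gripper_width: 0.989
gripper_force: 0.0
```

{"method": "servo_tool", "body": {"targets": [[-0.1,0.8,0,0,87],[-0.3,2.0,0,-0.03,87],[-0.5,3.2,0,-0.06,87],[-0.7,4.4,0,-0.09,87],[-0.9,5.6,0,-0.09,87]]}}

```text
time_s: 27.75
tcp_pos: [0.4413, -0.1293, 0.2394]
ee_rot: [[-1.0, -0.009, 0.001], [-0.009, 1.0, 0.0], [-0.001, 0.0, -1.0]]
wrist_force: [0.6, 0.4, 0.2]
gripper_width: 0.994
gripper_force: 0.0
```

{"method": "servo_tool", "body": {"targets": [[-0.2,1.2,0,0,87],[-0.4,2.4,0,0,87],[-0.6,3.6,0,0,87],[-0.8,4.8,0,0,87],[-1.0,6.0,0,0,87]]}}

```text
time_s: 28.17
tcp_pos: [0.4113, 0.0509, 0.2396]
ee_rot: [[-1.0, -0.011, 0.001], [-0.011, 1.0, 0.001], [-0.001, 0.001, -1.0]]
wrist_force: [1.1, 0.1, -0.3]
gripper_width: 0.998
gripper_force: 0.0
```

{"method": "servo_tool", "body": {"targets": [[-0.05,1.2,0,0,87],[-0.05,2.4,0,0,87],[-0.05,3.6,0,0,87],[-0.05,4.8,0,0,87],[-0.05,5.6,0,0,87]]}}

```text
time_s: 28.58
tcp_pos: [0.4104, 0.2202, 0.2396]
ee_rot: [[-1.0, -0.013, 0.001], [-0.013, 1.0, 0.001], [-0.001, 0.001, -1.0]]
wrist_force: [1.4, -0.2, 0.4]
gripper_width: 0.999
gripper_force: 0.0
```

{"method": "servo_tool", "body": {"targets": [[0,0,0,0,87],[0,0,-0.6,0,87],[0,0,-1.6,0,87],[0,0,-2.4,0,87],[0,0,-3.0,0,87]]}}

```text
time_s: 29.0
tcp_pos: [0.4097, 0.2164, 0.1474]
ee_rot: [[-1.0, -0.01, -0.001], [-0.01, 1.0, -0.001], [0.001, -0.001, -1.0]]
wrist_force: [-0.2, 0.1, 0.9]
gripper_width: 0.998
gripper_force: 0.0
```

{"method": "servo_tool", "body": {"targets": [[0,0,-0.1,0,87],[0,0,-0.1,0,87],[0,0,-0.1,0,87],[0,0,-0.1,0,87],[0,0,-0.1,0,87]]}}

```text
time_s: 29.42
tcp_pos: [0.4112, 0.2179, 0.1471]
ee_rot: [[-1.0, -0.011, 0.002], [-0.011, 1.0, 0.002], [-0.002, 0.002, -1.0]]
wrist_force: [0.5, 0.6, -1.1]
gripper_width: 1.001
gripper_force: 0.0
```

{"method": "servo_tool", "body": {"targets": [[0,0,-0.7,0,87],[0,0,-1.6,0,87],[0,0,-2.4,0,87],[0,0,-2.9,0,87],[0,0,-3.1,0,70]]}}

```text
time_s: 29.83
tcp_pos: [0.41, 0.2169, 0.0513]
ee_rot: [[-1.0, -0.011, -0.002], [-0.011, 1.0, -0.002], [0.002, -0.002, -1.0]]
wrist_force: [-0.1, -0.5, 0.1]
gripper_width: 0.975
gripper_force: 0.0
```

{"method": "servo_tool", "body": {"targets": [[0,0,-0.1,0,70],[0,0,-0.18,0,60],[0,0,-0.18,0,50],[0,0,-0.18,0,45],[0,0,-0.18,0,40]]}}

```text
time_s: 30.25
tcp_pos: [0.4111, 0.2179, 0.0481]
ee_rot: [[-1.0, -0.011, 0.001], [-0.011, 1.0, 0.002], [-0.001, 0.001, -1.0]]
wrist_force: [-0.2, -0.2, 0.4]
gripper_width: 0.63
gripper_force: 0.0
```

{"method": "servo_tool", "body": {"targets": [[0,0,0,0,40],[0,0,0,0,36],[0,0,0,0,33],[0,0,0,0,31],[0,0,0,0,29]]}}

```text
time_s: 30.67
tcp_pos: [0.4106, 0.2174, 0.0473]
ee_rot: [[-1.0, -0.011, 0.0], [-0.011, 1.0, 0.0], [-0.0, 0.0, -1.0]]
wrist_force: [-0.1, 0.4, -0.4]
gripper_width: 0.356
gripper_force: 0.0
```

{"method": "servo_tool", "body": {"targets": [[0,0,0,0,28],[0,0,0,0,26],[0,0,0,0,22],[0,0,0,0,18],[0,0,0,0,18]]}}

```text
time_s: 31.08
tcp_pos: [0.4106, 0.2174, 0.0472]
ee_rot: [[-1.0, -0.011, -0.0], [-0.011, 1.0, -0.0], [0.0, -0.0, -1.0]]
wrist_force: [-0.1, -0.5, -0.5]
gripper_width: 0.302
gripper_force: 30.0
```

{"method": "servo_tool", "body": {"targets": [[0,0,0.3,0,18],[0,0,1.0,0,18],[0,0,2.0,0,18],[0,0,3.0,0,18],[0,0,3.6,0,18]]}}

```text
time_s: 31.5
tcp_pos: [0.4115, 0.2181, 0.1589]
ee_rot: [[-1.0, -0.011, 0.004], [-0.011, 1.0, 0.003], [-0.004, 0.003, -1.0]]
wrist_force: [0.8, 1.2, -0.4]
gripper_width: 0.299
gripper_force: 30.0
```

{"method": "servo_tool", "body": {"targets": [[0,-0.4,0.2,0,18],[0,-1.2,0.4,0.02,18],[0,-2.2,0.4,0.04,18],[0,-3.2,0.4,0.06,18],[0,-4.2,0.4,0.09,18]]}}

```text
time_s: 31.92
tcp_pos: [0.4095, 0.0895, 0.167]
ee_rot: [[-0.995, -0.102, -0.001], [-0.102, 0.995, -0.0], [0.001, -0.0, -1.0]]
wrist_force: [0.2, -0.0, 0.2]
gripper_width: 0.299
gripper_force: 30.0
```

{"method": "servo_tool", "body": {"targets": [[0,-1.0,0,0,18],[0,-2.0,0,0,18],[0,-3.0,0,0,18],[0,-4.0,0,0,18],[0,-5.0,0,0,18]]}}

```text
time_s: 32.33
tcp_pos: [0.4092, -0.0605, 0.1669]
ee_rot: [[-0.995, -0.1, -0.001], [-0.1, 0.995, -0.0], [0.001, 0.0, -1.0]]
wrist_force: [0.2, 0.5, 0.2]
gripper_width: 0.303
gripper_force: 30.0
```

{"method": "servo_tool", "body": {"targets": [[0,-1.0,0,0,18],[0,-2.0,0,0,18],[0,-3.0,0,0,18],[0,-4.0,0,0,18],[0,-5.0,0,0,18]]}}

```text
time_s: 32.75
tcp_pos: [0.4091, -0.2102, 0.1668]
ee_rot: [[-0.995, -0.1, -0.001], [-0.1, 0.995, 0.001], [0.001, 0.001, -1.0]]
wrist_force: [1.1, 0.5, 0.4]
gripper_width: 0.303
gripper_force: 30.0
```

{"method": "servo_tool", "body": {"targets": [[0,-1.0,0,0,18],[0,-1.9,0,0,18],[0,-2.6,0,0,18],[0,-3.05,0,0,18],[0,-3.15,0,0,18]]}}

```text
time_s: 33.17
tcp_pos: [0.4093, -0.3049, 0.1665]
ee_rot: [[-0.995, -0.097, -0.002], [-0.097, 0.995, 0.001], [0.002, 0.001, -1.0]]
wrist_force: [0.6, 0.1, -0.4]
gripper_width: 0.3
gripper_force: 30.0
```

{"method": "servo_tool", "body": {"targets": [[0,0,0,0,18],[0,0,0,0,18],[0,0,0,0,18],[0,0,0,0,18],[0,0,0,0,18]]}}

```text
time_s: 33.58
tcp_pos: [0.4107, -0.3023, 0.1674]
ee_rot: [[-0.995, -0.102, 0.0], [-0.102, 0.995, 0.0], [-0.0, 0.0, -1.0]]
wrist_force: [0.9, 0.4, -0.1]
gripper_width: 0.301
gripper_force: 30.0
```

{"method": "servo_tool", "body": {"targets": [[0,-0.03,-0.6,0,18],[0,-0.03,-1.6,0,18],[0,-0.03,-2.6,0,18],[0,-0.03,-3.3,0,18],[0,-0.03,-3.6,0,18]]}}

```text
time_s: 34.0
tcp_pos: [0.4089, -0.3027, 0.0565]
ee_rot: [[-0.995, -0.101, -0.005], [-0.101, 0.995, 0.002], [0.005, 0.003, -1.0]]
wrist_force: [0.3, -0.5, 1.0]
gripper_width: 0.296
gripper_force: 30.0
```

{"method": "servo_tool", "body": {"targets": [[0,0,-0.1,0,18],[0,0,-0.2,0,18],[0,0,-0.3,0,18],[0,0,-0.37,0,18],[0,0,-0.39,0,18]]}}

```text
time_s: 34.42
tcp_pos: [0.4111, -0.3041, 0.0482]
ee_rot: [[-0.995, -0.101, 0.002], [-0.101, 0.995, -0.001], [-0.002, -0.001, -1.0]]
wrist_force: [0.2, -0.2, -0.3]
gripper_width: 0.301
gripper_force: 30.0
```

{"method": "servo_tool", "body": {"targets": [[0,0,0,0,18],[0,0,-0.01,0,18],[0,0,-0.02,0,18],[0,0,-0.02,0,18],[0,0,-0.02,0,18]]}}

```text
time_s: 34.83
tcp_pos: [0.4108, -0.304, 0.0472]
ee_rot: [[-0.995, -0.101, 0.001], [-0.101, 0.995, -0.0], [-0.0, -0.0, -1.0]]
wrist_force: [-0.6, -0.4, 0.2]
gripper_width: 0.303
gripper_force: 30.0
```

Nearly touching. I'll lower another half millimetre until it makes contact.

{"method": "servo_tool", "body": {"targets": [[0,0,-0.01,0,18],[0,0,-0.02,0,18],[0,0,-0.02,0,18],[0,0,-0.02,0,18],[0,0,-0.02,0,18]]}}

```text
time_s: 35.25
tcp_pos: [0.4108, -0.304, 0.0472]
ee_rot: [[-0.995, -0.101, 0.0], [-0.101, 0.995, -0.0], [-0.0, -0.0, -1.0]]
wrist_force: [-1.9, 1.3, 6.0]
gripper_width: 0.301
gripper_force: 30.0
```

Contact at 6 N. Release, rise, and back off to look.

{"method": "servo_tool", "body": {"targets": [[0,0,0,0,28],[0,0,0,0,32],[0,0,0,0,40],[0,0,0,0,50],[0,0,0,0,60]]}}

```text
time_s: 35.67
tcp_pos: [0.4105, -0.3039, 0.0461]
ee_rot: [[-0.995, -0.101, -0.0], [-0.101, 0.995, 0.0], [0.0, 0.0, -1.0]]
wrist_force: [0.4, 0.7, -0.1]
gripper_width: 0.51
gripper_force: 0.0
```

{"method": "servo_tool", "body": {"targets": [[0,0,0,0,70],[0,0,0,0,70],[0,0,0.3,0,70],[0,0,1.0,0,70],[0,0,2.0,0,70]]}}

```text
time_s: 36.08
tcp_pos: [0.409, -0.3033, 0.1055]
ee_rot: [[-0.995, -0.1, -0.005], [-0.1, 0.995, 0.002], [0.005, 0.003, -1.0]]
wrist_force: [1.6, -0.1, 0.3]
gripper_width: 0.786
gripper_force: 0.0
```

{"method": "servo_tool", "body": {"targets": [[0,0,1.0,0,87],[0,0,2.0,0,87],[0,0,3.0,0,87],[0,0,4.0,0,87],[0,0,4.4,0,87]]}}

```text
time_s: 36.5
tcp_pos: [0.412, -0.3049, 0.2439]
ee_rot: [[-0.995, -0.101, 0.008], [-0.101, 0.995, -0.004], [-0.007, -0.005, -1.0]]
wrist_force: [0.6, -0.4, -0.3]
gripper_width: 0.988
gripper_force: 0.0
```

{"method": "servo_tool", "body": {"targets": [[0,0.8,0,0,87],[0,2.0,0,0,87],[0,3.2,0,0,87],[0,4.4,0,0,87],[0,5.6,0,0,87]]}}

```text
time_s: 36.92
tcp_pos: [0.41, -0.1346, 0.2391]
ee_rot: [[-0.995, -0.1, 0.001], [-0.1, 0.995, 0.0], [-0.001, -0.0, -1.0]]
wrist_force: [0.9, -0.3, 0.1]
gripper_width: 1.004
gripper_force: 0.0
```

{"method": "servo_tool", "body": {"targets": [[0,1.2,0,0,87],[0,2.4,0,0,87],[0,3.6,0,0,87],[0,4.8,0,0,87],[0,5.6,0,0,87]]}}

```text
time_s: 37.33
tcp_pos: [0.4102, 0.0344, 0.2393]
ee_rot: [[-0.995, -0.103, 0.002], [-0.103, 0.995, 0.001], [-0.002, 0.001, -1.0]]
wrist_force: [0.8, -0.0, -0.6]
gripper_width: 1.002
gripper_force: 0.0
```

Run:
```python
from station import r
import cv2,numpy as np
t=r.capture("top")["pixels"][:,:,::-1];s=r.capture("side")["pixels"][:,:,::-1]
cv2.imwrite("pics/end.png",np.hstack([cv2.resize(t[150:340,170:520],None,fx=1.14,fy=1.14),cv2.resize(s[170:400,190:490],None,fx=1.3,fy=1.3)[:216]]) if 0 else np.vstack([cv2.resize(t[150:340,170:520],(560,304),interpolation=cv2.INTER_CUBIC),cv2.resize(s[160:290,200:480],(560,260),interpolation=cv2.INTER_CUBIC)]))
```

```text
(no output)
```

View pics/end.png

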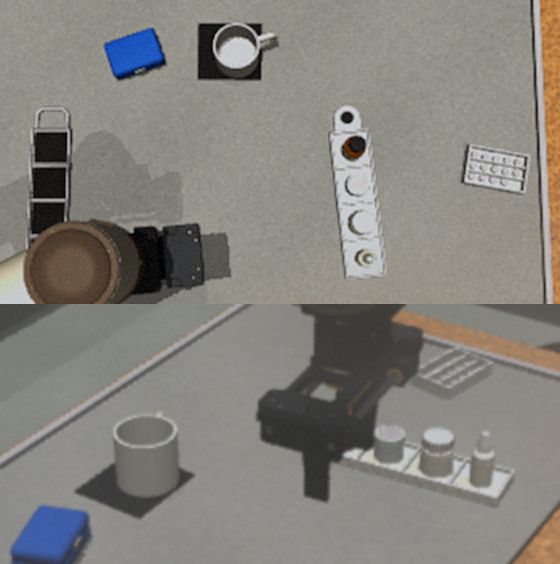

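The top view shows mixture, tin, jar and dropper, counted from the tab, each upright in its own compartment at crop (354,147), (357,184), (361,222) and (366,258). The cup, case and battery tray have not moved, and the gripper is clear. Handing in.

```bash
python3 -c "
from station import r
print(r.finish_job())"
```

```text
the job is handed in; nothing more can be done
None
```

I moved all four medicines to the bedside rack in the same order from the handle (mixture, tin, jar, dropper), set each down upright in its own compartment, and handed the job in at about 37 s; the final pictures show the case, cup and battery tray unmoved.

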